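Key on the programming jig and hold the board down on its probes

ROBOT

A 7-joint arm with a two-finger parallel gripper is mounted at the origin on the work surface. World frame = base frame: x ahead of the robot, y to its left, z up, the work surface at z = 0. Lengths are in m, angles in rad, forces in N, time in s.
With the tool pointing down it reaches from about 0.35 to 0.9 m from the base axis. Payload 19.9 kg.
Tool frame: the origin (TCP) lies between the finger pads, 19 mm behind the fingertips; this is the grasp point; x points along the fingers, y is the direction in which the jaws open and shut, and the axes are right-handed (so a half turn about x gives the same grasp; the last joint's range is limited). The gripper opens to 94 mm and grips with 3 to 60 N. Pads are 16 mm wide; open, the fingers measure 119 mm over their backs; the gripper's body (75 mm by 177 mm) begins 78 mm behind the grasp point.
Start: joints at [-1.272, 0.417, -0.01, 1.614, 0.005, 1.111, -0.053], TCP at [0.209, 0.589, 0.224] pointing down, gripper open.
Joint ranges: [-2.81, 2.81], [-0.39, 2.02], [-1.27, 1.25], [0.06, 2.57], [-1.19, 4.33], [0.19, 2], [-2.82, 2.82]. Speed limits (rad/s): [1.89, 1.89, 2.39, 2.39, 3.01, 3.01, 3.01].

INTERFACE

Orientations are given as a unit quaternion [w, x, y, z].
In Python, from plant import arm gives the robot as it stands.
- The arm moves only by the tool jog_arm, never from a script. Its argument "motion" is one flat list of numbers, 5 for each row, row after row: the finger opening in mm, from 0 to 94, then the shift along the world's x, y, z in mm, then the turn about the world's z in rad. A call has 1 to 8 rows; each row shifts and turns the commanded pose from where the row before left it; what a row does not reach is not made up. A row lasts 1/8 s, in which the tool goes at most 62.5 mm and 10.7 degrees, less where a joint would pass 70% of its speed; a pose out of reach is approached as far as the arm can. A call is refused whole if a number of a shift passes 62.5 or a number of a turn 0.188, either way. A call with a gripper value outside its range is refused whole. The fingers move at their own pace and stop on an object; "squeeze" is the grip in N (left out, the last holds). Time passes only in rows, so rows that do not move let the fingers close. It gives the time, the measured TCP pose, the force and the opening at its end, in the units of the state.
- arm.state(): the state, without advancing time (a new reading comes with each control period).
- arm.snapshot(name): name is "side" or "top" or "wrist"; returns a dict with "img" (480x640x3 uint8, red, green, blue), "vertical_fov" (degrees; the focal length in pixels is half the picture's height over the tangent of half this angle, whatever the lens; pixels are square), "cx", "cy" (the principal point, pixels), "rvec" (rotation vector, rad) and "tvec" (3), from world to camera coordinates, as OpenCV has them; the wrist camera has in their place "tool_from_camera" (4x4, takes a point from camera to tool coordinates, whose origin is the TCP and whose axes are the tool frame's). Camera axes: x right, y down, z forward; pixel columns grow to the right and rows downward; lengths in m; the calibration is good to about 2 mm. A picture is of the moment at which its call begins: read the wrist's pose just before it. There is no depth.
- arm.finish_job(): hands the job in, once; it reports no verdict.
Trained networks look in a picture, given as the dict that the camera call returned (one of the last four; its "shot" number tells which), for a name from the list of things; names that differ only in an ending like _2 or _b are one class to them, and where a whole thing is asked for, a point or a joint stands for the part that bears it (a point fixed in the world has none). Each returns a list of dicts, best first, with "confidence" (0 to 1); they miss things now and then, are a little off and sometimes report something else, mostly with a low value. They report only what shows in the picture. A call takes as long as a camera call. They do not tell look-alikes from the thing itself.
- arm.find_in(picture, target): "at" ([x, y, z] in m, in world coordinates, good to about 4 mm: the middle of the surface that is visible of it).
The state is a dict: "clock": time; "joints": joint angles; "joint_velocities": joint speeds; "joint_torque": joint torques, N m; "tool_pos": TCP position; "tcp_rot": TCP orientation; "ft_force": force on the tool from outside, world axes, zero at the start; "ft_torque": the same for the moment, N m; "gripper_width": finger opening in m.
Only numpy, scipy, OpenCV 4.12 (cv2) and the standard library are available. Lean on these libraries where they do the work, as an engineer would, in place of code of your own. Each camera call takes 0.05 s, during which the arm holds its last target. There are 200 camera calls.

TASK

Switch on the programming jig: take the red key from the blue bit block, push it fully home in the jig's key switch, turn it clockwise (seen from above) to its end stop at the green ON mark, and leave the key in. Then shut the fingers and press with them on the middle of the metal shield can of the green board that lies in the jig's white sprung nest, down until the nest is on its hard stops, and finish while holding it there: firm, but never slamming or crushing the board. Leave all the other things on the bench where they are.

Things in the scene. Friction and masses are not known exactly. Their poses are not given: they have to be found in the camera images.
- key: switch key standing upright in the bit block. Origin: centre of the blade's tip, z up. Steel blade 12 mm (x) x 5 mm (y), 18 mm long, last 4 mm tapered; black collar 18 x 9 mm from z 18 to 23 mm; red plastic bow 30 mm (x) x 10 mm (y) from z 23 to 53 mm, to be gripped across its 10 mm. About 35 g. It fits the keyway either way round (half turn).
- key_bow (a point): point on the key's axis 44 mm above the blade's tip, in the bow: a good height for the TCP when gripping (fingertips then stay about 7 mm above the surface that the collar rests on). Axes as the key's.
- bit_block: blue bit holder, 120 mm (x) x 40 mm (y) x 30 mm high, fixed to the bench; origin: centre of its underside. The key's slot is 40 mm from its centre towards +x, 22 mm deep, 0.7 mm play all round; the key's collar rests on the block's top. The other end carries a double row of driver bits sticking out up to 18 mm.
- jig: programming jig, aluminium box with a black deck, 150 mm (x) x 230 mm (y), deck top 56 mm high, fixed to the bench; origin: centre of its underside. Key switch on the deck at (0, -80) mm, sprung nest over it centred at (0, +35) mm.
- lock_mouth (a point): centre of the keyway's mouth, on the key switch's axis, 58 mm above the bench; turns with the plug. Keyway 13.4 mm along this point's x, 6.4 mm along its y, 22 mm deep, open straight up (0.7 mm play round the blade). With the key fully home its collar rests on the plug and its tip is 18 mm below this point. Steel bezel 39 mm in diameter around it.
- lock (a joint): angle of the key switch: OFF 0 to 0.1, grows clockwise seen from above, end stop ON at 1.047 rad. Turns with friction (about 0.06 N m) and stays where it is left. The blade has about 0.12 rad of play in the keyway, so turn the key about that much further. The key may be let go in any position.
- nest (a joint): how far the white nest plate is pressed down: 0 at rest, 0.008 m on its hard stops. Springs push it up: about 2 N on the fingers starts it, rising 1 N per mm, about 10 N when it reaches the stops; it moves straight down and springs back when let go.
- board: green circuit board, 70 mm (x) x 100 mm (y) x 2 mm, about 80 g, lying loose in the nest between low lips; origin: centre of its underside, 72 mm above the bench at rest. Steel shield can 36 x 36 mm in its middle, the place to press; capacitors and connectors, up to 12 mm above the underside, along the two ends beyond y = +-36 mm.
- board_can (a point): centre of the flat top of the shield can, 6 mm above the board's underside, 78 mm above the bench at rest.
- spool: solder wire spool standing on its flange, white flanges 48 mm in diameter, 32 mm high; origin: centre of its underside. Bystander: leave alone.
- dev_board: black development board lying flat, 80 x 50 mm, 15 mm high at its connectors; origin: centre of its underside. Bystander: leave alone.
- cutters: side cutters lying flat, red handles, about 125 x 45 mm, 12 mm high; origin: on the bench under the middle. Bystander: leave alone.
- driver: red and yellow screwdriver lying on the bench, 180 mm long, handle 26 mm thick; origin: on the bench under the handle's front end. Bystander: leave alone.
- flux_bottle: white bottle with an orange cap, 48 mm in diameter, 110 mm high; origin: centre of its underside. Bystander: leave alone.
- reel: black component reel lying flat, 84 mm in diameter, 12 mm high; origin: centre of its underside. Bystander: leave alone.
- multimeter: orange handheld multimeter lying on its back, 155 x 78 mm, 46 mm high at its dial; origin: centre of its underside. Bystander: leave alone.
Things that resemble listed ones, but are neither listed nor needed, are in the scene too. There is more than one size of the board; the job needs the smallest.

How it is judged:
On the way, in this order (a step that is already met when the one before it is completed fails the run):
1. the key is fully home in the key switch, the switch still near OFF (horizontal distance between key and lock_mouth below 0.004 m and z of key in the frame of lock_mouth below -0.014 m and angle between key's own z axis and vertical below 0.15 rad and value of joint lock below 0.4 rad), for 0.1 s.
2. the key, still in, is turned to ON (horizontal distance between key and lock_mouth below 0.004 m and z of key in the frame of lock_mouth below -0.014 m and angle between key's own z axis and vertical below 0.15 rad and value of joint lock above 0.9 rad), for 0.2 s.
3. the fingers press the shield can until the nest is on its stops (value of joint nest above 0.0072 m and contact force between the fingers and board above 7 N and horizontal distance between the grasp point and board_can below 0.015 m), for 0.3 s.
At the end, for the whole second after the job is handed in: Held through the last second: key let go, upright in the switch (within 4 mm of its axis, 14 mm or more deep), switch at 0.9 rad or more; fingers pressing the shield can within 15 mm of its centre with 7 to 32 N, nest down 7.2 mm or more, board flat in the nest, arm not pushing on the jig (all of step 2 and all of step 3 and contact force between the fingers and key below 0.5 N and contact force between the fingers and board below 32 N and contact force between the arm and jig below 0.5 N and angle between board's own z axis and vertical below 0.06 rad and horizontal distance between board and jig below 0.045 m); the arm keeps its last pose, push and grip.
It fails at once if the board is slammed or crushed: the fingers push on it with more than 45 N (contact force between the fingers and board above 45 N).
It fails at once if a bystander is moved more than 30 mm (distance of any of spool, dev_board, cutters, driver, flux_bottle, reel, multimeter from where it was at the start of the episode above 0.03 m).
It also fails if it takes over 48 s, if anything falls off the work surface, if the arm or the gripper's body presses on something with over 40 N, if the wrist force passes 120 N, or if a joint passes its speed limit or range.

## Working session

There is one attempt and no reset: what is moved stays moved. The work goes in short steps, Python scripts to look and compute and a tool call to move; the robot and the scene stay as the last step left them, time stands still between calls to the robot, and variables do not carry over. Pictures are saved under pics/ and viewed, about 8 in all and at most 12, crops included, and the job is handed in when it is done.

Besides the shell and the picture viewer there is one more tool, called after "Call:" by a JSON object that holds its "fn" and its "kwargs", one argument or row to a line. jog_arm: Moves the arm, as the interface text tells. Its arguments: {"type":"object","properties":{"motion":{"type":"array","items":{"type":"number"}},"squeeze":{"type":"number"}},"required":["motion"]}

```bash
mkdir -p pics; ls
cat > h.py <<'E'
import numpy as np, cv2
from plant import arm
from scipy.spatial.transform import Rotation as R
def cam(p, st=None):
    f=240/np.tan(np.radians(p["vertical_fov"])/2)
    K=np.array([[f,0,p["cx"]],[0,f,p["cy"]],[0,0,1.]])
    if "rvec" in p and p["rvec"] is not None:
        return K, cv2.Rodrigues(np.array(p["rvec"],float))[0], np.array(p["tvec"],float).ravel()
    q=st["tcp_rot"]; T=np.eye(4); T[:3,:3]=R.from_quat([q[1],q[2],q[3],q[0]]).as_matrix(); T[:3,3]=st["tool_pos"]
    C=np.linalg.inv(T@np.array(p["tool_from_camera"]))
    return K,C[:3,:3],C[:3,3]
def px(c,X):
    K,r,t=c; v=K@(r@np.array(X,float)+t); return v[:2]/v[2]
def ground(c,uv,z):
    K,r,t=c; d=r.T@np.linalg.solve(K,[uv[0],uv[1],1]); o=-r.T@t
    return o+d*(z-o[2])/d[2]
def save(p,n): cv2.imwrite("pics/"+n+".png",p["img"][:,:,::-1])
E
python3 - <<'E'
from h import *
st=arm.state(); print({k:np.round(v,3) for k,v in st.items()})
for n in("top","side","wrist"):
    st=arm.state(); p=arm.snapshot(n); save(p,n+"0"); print(n,{k:v for k,v in p.items() if k!="img"})
    for t in("key","bit_block","jig","lock_mouth","board","board_can","key_bow"):
        try: print(n,t,[(np.round(d["at"],3).tolist(),round(d["confidence"],2)) for d in arm.find_in(p,t)])
        except Exception as e: print(t,e)
E
```

```text
pics
{'clock': np.float64(0.0), 'joints': array([-1.271,  0.418, -0.01 ,  1.614,  0.005,  1.111, -0.053]), 'joint_velocities': array([ 0.   , -0.001, -0.   ,  0.001,  0.   , -0.003, -0.   ]), 'joint_torque': array([-0.0000e+00, -8.5126e+01,  6.3800e-01, -4.2598e+01, -4.9000e-02,
        1.9000e-02,  0.0000e+00]), 'tool_pos': array([0.209, 0.589, 0.224]), 'tcp_rot': array([ 0.697,  0.119,  0.697, -0.12 ]), 'ft_force': array([-0.788,  0.508,  0.082]), 'ft_torque': array([0.02 , 0.09 , 0.014]), 'gripper_width': np.float64(0.094)}
top {'vertical_fov': 53.3607930051231, 'cx': 315.93092316859384, 'cy': 241.36248456486695, 'rvec': array([ 2.14806004, -2.15912413,  0.15216581]), 'tvec': array([-0.02995861,  0.56104031,  1.06680641]), 'shot': 1}
top key [([0.591, 0.166, 0.061], 0.51)]
top bit_block [([0.549, 0.183, 0.03], 0.89)]
top jig [([0.581, -0.174, 0.057], 0.86)]
top lock_mouth [([0.556, 0.259, 0.004], 0.24)]
top board [([0.601, -0.114, 0.072], 0.93), ([0.371, -0.037, 0.002], 0.85), ([0.356, -0.254, 0.005], 0.76), ([0.508, -0.43, 0.039], 0.19)]
top board_can [([0.359, -0.25, 0.005], 0.8
[... 742 characters left out ...]
74], 0.65)]
side key_bow [([0.592, 0.163, 0.051], 0.7), ([0.78, -0.034, 0.013], 0.58), ([0.573, -0.201, 0.055], 0.33)]
wrist {'vertical_fov': 67.53927063027717, 'cx': 313.26246874838444, 'cy': 237.1751557191002, 'tool_from_camera': array([[-8.17236428e-04, -2.78250638e-01,  9.60508154e-01,
        -1.58871064e-01],
       [ 9.99999644e-01, -4.28249288e-04,  7.26777275e-04,
        -5.82422154e-04],
       [ 2.09110693e-04,  9.60508406e-01,  2.78250889e-01,
        -8.21258534e-02],
       [ 0.00000000e+00,  0.00000000e+00,  0.00000000e+00,
         1.00000000e+00]]), 'shot': 3}
wrist key []
wrist bit_block []
wrist jig []
wrist lock_mouth []
wrist board []
wrist board_can []
wrist key_bow []
```

View pics/top0.png

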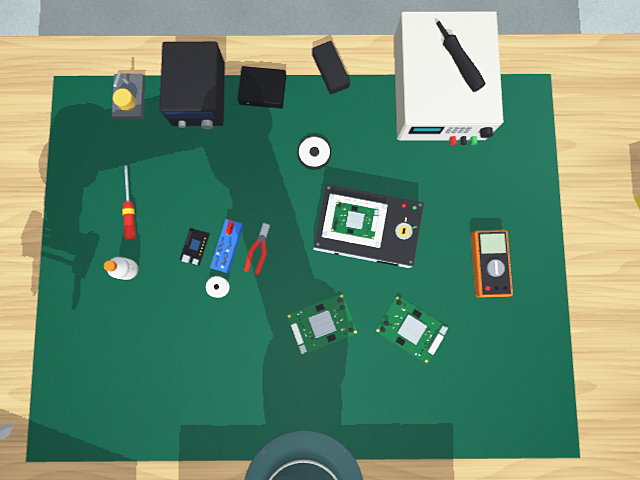

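View pics/side0.png

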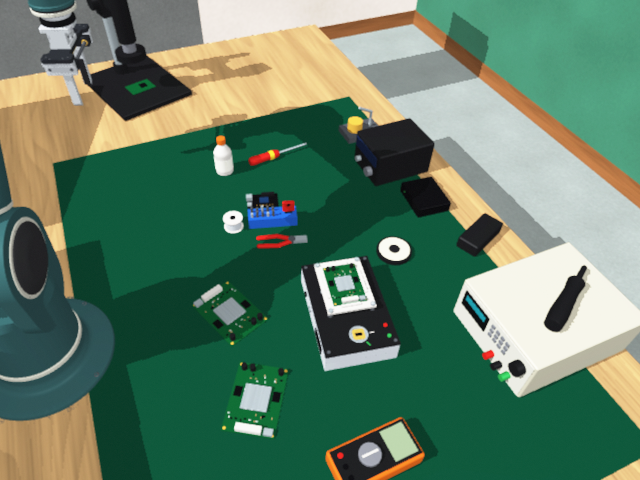

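The top view shows the bit block at about (227,245), with the red key at its upper end (230,228), the dev board to its left and the cutters to its right. The jig is at (370,228) with the lock at (404,231) and the nest board at (355,220). The two boards on the bench are decoys.

```bash
cat >> h.py <<'E'
def axes():
    q=arm.state()["tcp_rot"]; return R.from_quat([q[1],q[2],q[3],q[0]]).as_matrix()
E
python3 - <<'E'
from h import *
print(axes().round(3))
p=arm.snapshot("top"); c=cam(p); im=p["img"].astype(int)
r,g,b=im[...,0],im[...,1],im[...,2]
m=((b>1.4*r)&(b>1.3*g)&(b>90)).astype(np.uint8); 
n,l,s,ce=cv2.connectedComponentsWithStats(m)
i=1+np.argmax(s[1:,4]); print(s[i],ce[i])
ys,xs=np.where(l==i)
P=np.array([ground(c,(x,y),.03)[:2] for x,y in zip(xs,ys)],np.float32)
print("block rect",cv2.minAreaRect(P))
# jig: dark deck polygon
for nm,uv in dict(c1=(328,185),c2=(423,202),c3=(411,267),c4=(316,248)).items(): print(nm,ground(c,uv,.056).round(4))
print("lock",ground(c,(404,231),.058))
m=((r>120)&(g<70)&(b<80)); ys,xs=np.where(m[215:245,215:245]); print("key px",xs.mean()+215,ys.mean()+215, ground(c,(xs.mean()+215,ys.mean()+215),.06))
cv2.imwrite("pics/c1.png",cv2.resize(p["img"][170:285,175:435,::-1],None,fx=3,fy=3,interpolation=cv2.INTER_CUBIC))
E
```

```text
[[ 0.     0.334  0.943]
 [-0.     0.943 -0.334]
 [-1.    -0.     0.   ]]
[210 219  34  54 868] [226.54147465 246.94700461]
block rect ((0.5533867478370667, 0.17511051893234253), (0.04651957377791405, 0.12122482061386108), 73.72869110107422)
c1 [ 0.6899 -0.0614  0.056 ]
c2 [ 0.6488 -0.28    0.056 ]
c3 [ 0.4989 -0.2474  0.056 ]
c4 [ 0.5432 -0.0328  0.056 ]
lock [ 0.58106757 -0.23372456  0.058     ]
key px 229.33846153846153 227.41538461538462 [0.59086729 0.16407889 0.06      ]
```

View pics/c1.png

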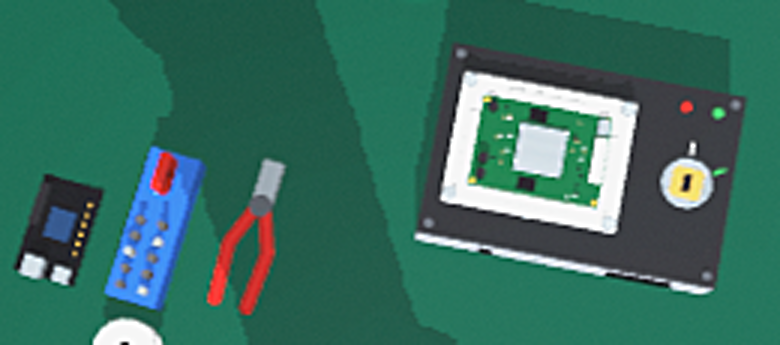

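Call:
{"fn": "jog_arm", "kwargs": {
  "motion": [60,38,-42,0,0.01,50,38,-42,0,0.01,40,38,-42,0,0.01,40,38,-42,0,0.01,40,38,-42,0,0.01,40,38,-42,0,0,40,38,-42,-10,0,40,38,-42,-10,0],
  "squeeze": 25
}}

```text
clock: 2.25
tool_pos: [0.514, 0.2517, 0.2043]
tcp_rot: [0.7, 0.103, 0.699, -0.102]
ft_force: [-0.5, 1.1, -0.0]
gripper_width: 0.0401
```

Call:
{"fn": "jog_arm", "kwargs": {
  "motion": [40,38,-42,-10,0,40,38,-42,-10,0,40,0,0,0,0]
}}

```text
clock: 2.62
tool_pos: [0.5908, 0.1645, 0.1833]
tcp_rot: [0.699, 0.104, 0.699, -0.105]
ft_force: [-0.6, 0.3, 0.5]
gripper_width: 0.0398
```

Run:
```python
from h import *
st=arm.state(); print(st["tool_pos"].round(4),axes().round(3)[:2,1],st["clock"])
p=arm.snapshot("wrist"); c=cam(p,st); im=p["img"].astype(int); save(p,"w1")
for t in("key","bit_block"): print(t,[(np.round(d["at"],3).tolist(),round(d["confidence"],2)) for d in arm.find_in(p,t)])
hsv=cv2.cvtColor(p["img"],cv2.COLOR_RGB2HSV)
m=(((hsv[...,0]<8)|(hsv[...,0]>172))&(hsv[...,1]>150)&(hsv[...,2]>80)).astype(np.uint8)
n,l,s,ce=cv2.connectedComponentsWithStats(m)
for i in range(1,n):
    if s[i,4]>300:
        ys,xs=np.where(l==i); P=np.array([ground(c,(x,y),.065)[:2] for x,y in zip(xs,ys)],np.float32)
        print(s[i],cv2.minAreaRect(P))
print(px(c,[.5918,.1639,.065]))
```

```text
[0.5908 0.1645 0.1833] [0.292 0.956] 2.625
key [([0.587, 0.165, 0.065], 0.85)]
bit_block [([0.544, 0.18, 0.028], 0.92)]
[ 560  121   43   71 2200] ((0.5883510112762451, 0.3757907450199127), (0.05469325929880142, 0.024974029511213303), 4.358015060424805)
[ 218  132   24   88 1030] ((0.5233907699584961, 0.11437693983316422), (0.014658261090517044, 0.06631456315517426), 78.61676025390625)
[ 243  132   21   90 1040] ((0.5305365324020386, 0.13492994010448456), (0.014501005411148071, 0.06791085004806519), 67.00006103515625)
[575 200  34  21 401] ((0.6326436996459961, 0.37975573539733887), (0.02527078241109848, 0.013727718964219093), 83.86864471435547)
[312 215  13  41 435] ((0.5885013937950134, 0.168548122048378), (0.009756316430866718, 0.03337175026535988), 72.9994125366211)
[313.71817741 240.70758233]
```

View pics/w1.png

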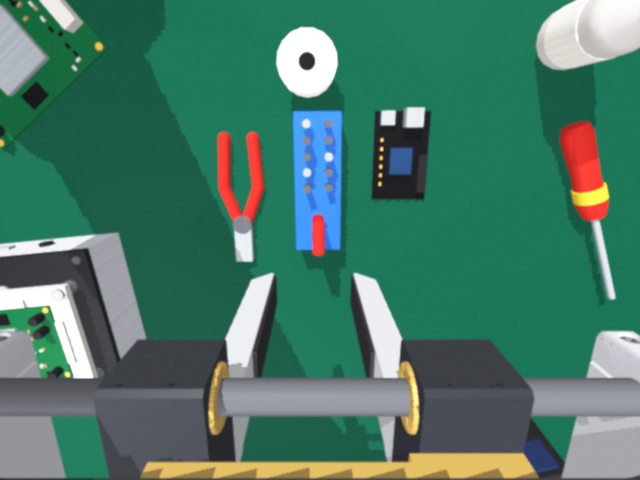

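The wrist view shows the key at (318,235), about 4 px right of the jaw centre (313), so it is roughly 3 mm towards +y. I'll go closer and measure again.

Call:
{"fn": "jog_arm", "kwargs": {
  "motion": [40,0,3,-45,0,40,0,0,-43,0,40,0,0,0,0]
}}

```text
clock: 3.15
tool_pos: [0.5867, 0.173, 0.0943]
tcp_rot: [0.698, 0.101, 0.701, -0.102]
ft_force: [-0.3, 0.5, 0.4]
gripper_width: 0.0401
```

```bash
cat > k.py <<'E'
from h import *
st=arm.state(); A=axes(); print(st["tool_pos"].round(4),A.round(3)[:2,1],st["clock"],st["ft_force"].round(1),st["gripper_width"])
p=arm.snapshot("wrist"); c=cam(p,st); save(p,"w_key")
hsv=cv2.cvtColor(p["img"],cv2.COLOR_RGB2HSV)
m=(((hsv[...,0]<8)|(hsv[...,0]>172))&(hsv[...,1]>150)&(hsv[...,2]>50)).astype(np.uint8)
n,l,s,ce=cv2.connectedComponentsWithStats(m)
zt=st["tool_pos"][2]+.009 if st["gripper_width"]<.02 else .065
for i in range(1,n):
    if s[i,4]>300 and 250<ce[i][0]<380:
        ys,xs=np.where(l==i); P=np.array([ground(c,(x,y),zt)[:2] for x,y in zip(xs,ys)])
        Q=(P-st["tool_pos"][:2])@A[:2,1:]*1000
        print(s[i],"toolY %.1f..%.1f toolZ %.1f..%.1f"%(Q[:,0].min(),Q[:,0].max(),Q[:,1].min(),Q[:,1].max()),cv2.minAreaRect(P.astype(np.float32)))
E
python3 k.py; python3 -c "
import cv2;i=cv2.imread('pics/w_key.png');cv2.imwrite('pics/w2.png',cv2.resize(i[180:420,160:480],None,fx=2,fy=2))"
```

```text
[0.5867 0.173  0.0943] [0.285 0.959] 3.15 [-0.3  0.5  0.4] 0.040073511222243605
[299 256  18  60 927] toolY -8.7..1.1 toolZ -16.9..19.4 ((0.5868641138076782, 0.16894105076789856), (0.009845186024904251, 0.03625817596912384), 73.47380065917969)
```

View pics/w2.png

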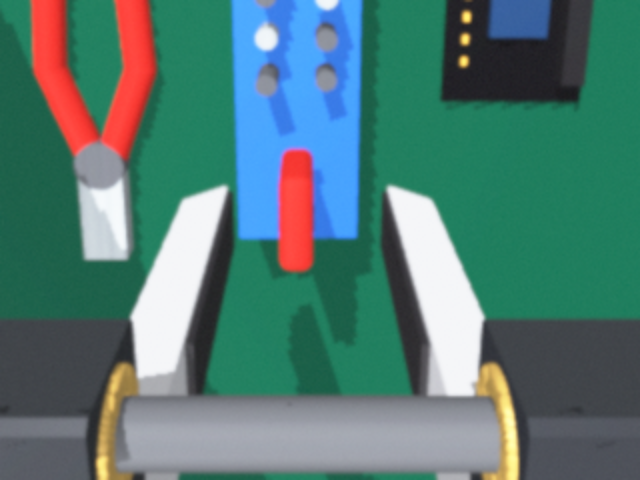

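The key sits about 4 mm off along both tool axes. The top face spans crop rows 178–270. I'll correct by (+3,−5) and re-measure.

Call:
{"fn": "jog_arm", "kwargs": {
  "motion": [40,3,-5,0,0,40,0,0,0,0,40,0,0,0,0]
}}

```text
clock: 3.58
tool_pos: [0.5922, 0.1671, 0.0971]
tcp_rot: [0.7, 0.103, 0.699, -0.102]
ft_force: [-0.2, -0.2, -0.0]
gripper_width: 0.0399
```

```bash
python3 k.py
```

```text
[0.5922 0.1671 0.0971] [0.287 0.958] 3.575 [-0.2 -0.2 -0. ] 0.03989490186844662
[306 243  17  59 888] toolY -4.6..4.7 toolZ -23.4..12.0 ((0.586812436580658, 0.16881471872329712), (0.009319329634308815, 0.03545231744647026), 73.29256439208984)
```

Call:
{"fn": "jog_arm", "kwargs": {
  "motion": [40,-3,1,-10,0,40,0,0,-15,0,40,0,0,-16,0,40,0,0,0,0,0,0,0,0,0,0,0,0,0,0,0,0,0,0,0,0,0,0,0,0],
  "squeeze": 30
}}

```text
clock: 4.62
tool_pos: [0.5891, 0.1681, 0.0556]
tcp_rot: [0.7, 0.102, 0.699, -0.102]
ft_force: [0.1, 0.4, 2.8]
gripper_width: 0.0097
```

```bash
python3 k.py
```

```text
[0.5891 0.1681 0.0556] [0.287 0.958] 4.625 [0.1 0.4 2.8] 0.009668254615250881
[ 302  272   23   75 1512] toolY -5.6..4.6 toolZ -22.5..15.3 ((0.5854677557945251, 0.1686936616897583), (0.010023264214396477, 0.03784454986453056), 73.9930191040039)
```

Call:
{"fn": "jog_arm", "kwargs": {
  "motion": [0,0,0,0,0,0,0,0,12,0,0,0,0,25,0,0,0,0,40,0,0,0,-10,33,0.02,0,-1,-40,0,0.02,0,-1,-50,0,0.02,0,-1,-50,0,0.02]
}}

```text
clock: 5.68
tool_pos: [0.5856, 0.0165, 0.1661]
tcp_rot: [0.703, 0.074, 0.703, -0.074]
ft_force: [0.6, 1.1, -0.8]
gripper_width: 0.0095
```

Call:
{"fn": "jog_arm", "kwargs": {
  "motion": [0,-1,-50,0,0.01,0,-1,-50,0,0,0,-1,-50,0,0,0,-1,-50,0,0,0,-1,-40,0,0,0,0,-12,0,0,0,0,0,0,0,0,0,0,0,0]
}}

```text
clock: 6.68
tool_pos: [0.5812, -0.2323, 0.1654]
tcp_rot: [0.704, 0.07, 0.704, -0.07]
ft_force: [0.3, -0.2, -0.5]
gripper_width: 0.0101
```

```bash
python3 k.py
python3 - <<'E'
from h import *
st=arm.state(); p=arm.snapshot("wrist"); c=cam(p,st); u=px(c,[.58,-.234,.058]); print(u)
for t in("lock_mouth","jig","board_can"): print(t,[(np.round(d["at"],4).tolist(),round(d["confidence"],2)) for d in arm.find_in(p,t)])
cv2.imwrite("pics/w3.png",cv2.resize(p["img"][120:420,160:480,::-1],None,fx=2,fy=2,interpolation=cv2.INTER_CUBIC))
E
```

```text
[ 0.5812 -0.2323  0.1654] [0.198 0.98 ] 6.675 [ 0.3 -0.2 -0.5] 0.010056040086866995
[ 303  271   22   76 1565] toolY -5.2..4.7 toolZ -23.0..15.2 ((0.5773863196372986, -0.23173241317272186), (0.009860634803771973, 0.03830481320619583), 78.12571716308594)
[311.08211821 242.3442979 ]
lock_mouth [([0.5864, -0.2327, 0.0624], 0.92)]
jig [([0.5656, -0.1715, 0.058], 0.63), ([0.579, -0.2331, 0.1759], 0.38)]
board_can [([0.6008, -0.1194, 0.0754], 0.92), ([0.4273, -0.0879, 0.0028], 0.77), ([0.5834, -0.2302, 0.0595], 0.75), ([0.4069, -0.2411, 0.0039], 0.66)]
```

View pics/w3.png

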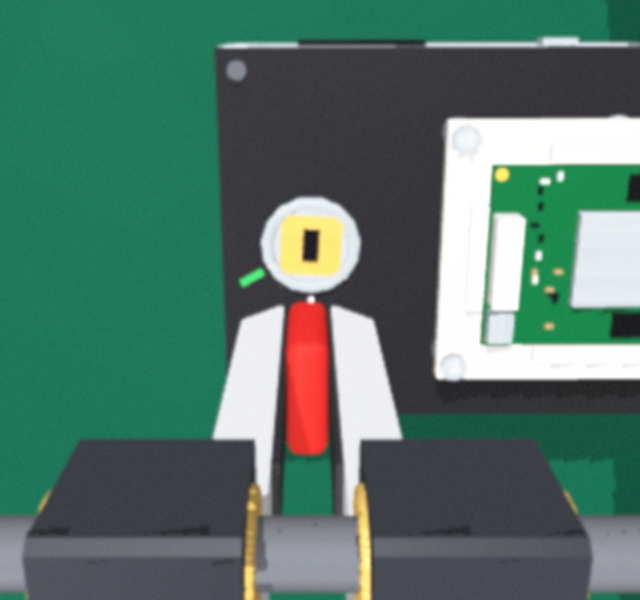

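The crop shows the keyway at (311,245), which is full-frame (315.5,242.5). It lines up with the tool, and the bezel is around it, with the green ON mark at (252,277). Next I'll compute the offset.

```bash
cat > l.py <<'E'
from h import *
st=arm.state(); A=axes(); print(st["tool_pos"].round(4),A[:2,1].round(3),A[:,0].round(4),st["clock"],st["ft_force"].round(1))
p=arm.snapshot("wrist"); c=cam(p,st); save(p,"w_lock")
hsv=cv2.cvtColor(p["img"],cv2.COLOR_RGB2HSV)
y=((hsv[...,0]>17)&(hsv[...,0]<32)&(hsv[...,1]>80)&(hsv[...,2]>100)).astype(np.uint8)
y[:150]=0;y[330:]=0;y[:,:250]=0;y[:,390:]=0
n,l,s,ce=cv2.connectedComponentsWithStats(y); i=1+np.argmax(s[1:,4]); x0,y0,w,h,_=s[i]; print("yellow",s[i])
def rep(nm,m):
    ys,xs=np.where(m); P=np.array([ground(c,(a,b),.058)[:2] for a,b in zip(xs,ys)],np.float32)
    rc=cv2.minAreaRect(P); e=(np.array(rc[0])-st["tool_pos"][:2])*1000
    print(nm,len(xs),np.round(rc[0],4),np.round(rc[1],4),round(rc[2],1),"world mm",e.round(1),"toolY,Z",(e@A[:2,1:]).round(1))
rep("yellow",l==i)
d=np.zeros_like(y); g=p["img"].mean(2); d[y0+3:y0+h-3,x0+3:x0+w-3]=g[y0+3:y0+h-3,x0+3:x0+w-3]<90
rep("slot",d)
E
python3 l.py
```

```text
[ 0.5811 -0.2332  0.1653] [0.199 0.98 ] [ 1.e-04  1.e-04 -1.e+00] 6.925 [ 0.7 -0.4 -1.6]
yellow [301 228  31  29 738]
yellow 738 [ 0.5804 -0.2312] [0.0233 0.0227] 78.5 world mm [-0.6  2. ] toolY,Z [ 1.8 -1. ]
slot 92 [ 0.5807 -0.2312] [0.0047 0.0105] 78.5 world mm [-0.3  2. ] toolY,Z [ 1.9 -0.7]
```

Call:
{"fn": "jog_arm", "kwargs": {
  "motion": [0,0,2,-20,0,0,0,0,-25,0,0,0,0,0,0,0,0,0,0,0]
}}

```text
clock: 7.48
tool_pos: [0.5812, -0.2321, 0.1211]
tcp_rot: [0.704, 0.071, 0.703, -0.071]
ft_force: [0.2, -0.2, -0.6]
gripper_width: 0.0098
```

```bash
python3 l.py; python3 -c "
import cv2;i=cv2.imread('pics/w_lock.png');cv2.imwrite('pics/w4.png',cv2.resize(i[200:380,220:410],None,fx=3,fy=3))"
```

```text
[ 0.5812 -0.2321  0.1211] [0.2  0.98] [ 7.e-04 -4.e-04 -1.e+00] 7.475 [ 0.2 -0.2 -0.6]
yellow [297 245  37  32 815]
yellow 815 [ 0.5796 -0.2308] [0.0231 0.0213] 75.2 world mm [-1.6  1.3] toolY,Z [ 0.9 -1.8]
slot 136 [ 0.5806 -0.2311] [0.0053 0.0112] 78.4 world mm [-0.6  1. ] toolY,Z [ 0.8 -0.8]
```

View pics/w4.png

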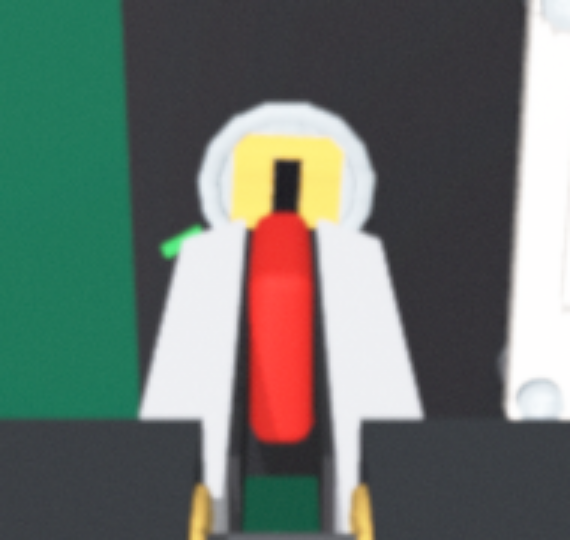

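Call:
{"fn": "jog_arm", "kwargs": {
  "motion": [0,-0.7,1.3,-8,0,0,0,0,-8,0,0,0,0,0,0,0,0,0,0,0]
}}

```text
clock: 8.02
tool_pos: [0.5802, -0.2307, 0.1043]
tcp_rot: [0.704, 0.071, 0.704, -0.071]
ft_force: [-0.3, 0.1, 0.1]
gripper_width: 0.0096
```

Call:
{"fn": "jog_arm", "kwargs": {
  "motion": [0,0,0,-2,0,0,0,0,-2,0,0,0,0,-2,0,0,0,0,0,0]
}}

```text
clock: 8.52
tool_pos: [0.5799, -0.2306, 0.098]
tcp_rot: [0.703, 0.071, 0.704, -0.071]
ft_force: [-1.2, 0.2, -1.3]
gripper_width: 0.0096
```

Call:
{"fn": "jog_arm", "kwargs": {
  "motion": [0,0,0,-2,0,0,0,0,-2,0,0,0,0,0,0]
}}

```text
clock: 8.9
tool_pos: [0.5796, -0.2305, 0.0937]
tcp_rot: [0.703, 0.071, 0.704, -0.071]
ft_force: [-4.4, 0.8, -1.5]
gripper_width: 0.0098
```

Call:
{"fn": "jog_arm", "kwargs": {
  "motion": [0,-0.6,0,-2,0,0,0,0,-3,0,0,0,0,0,0]
}}

```text
clock: 9.28
tool_pos: [0.5794, -0.2306, 0.0889]
tcp_rot: [0.703, 0.071, 0.704, -0.071]
ft_force: [-4.0, 0.9, -2.1]
gripper_width: 0.0099
```

Call:
{"fn": "jog_arm", "kwargs": {
  "motion": [0,-0.6,0,-2,0,0,0,0,-3,0,0,0,0,-1,0,0,0,0,0,0]
}}

```text
clock: 9.78
tool_pos: [0.5793, -0.2307, 0.0835]
tcp_rot: [0.704, 0.071, 0.703, -0.071]
ft_force: [-2.4, 2.1, 4.8]
gripper_width: 0.0097
```

```bash
python3 -c "
from h import *
s=arm.state();print(s['joints'].round(2),s['ft_force'].round(1),s['ft_torque'].round(2),s['tool_pos'].round(4))"
```

```text
[ 0.13  0.59  0.27  1.73 -0.2   0.85  1.86] [-2.4  2.1  4.8] [ 0.31  0.82 -0.  ] [ 0.5793 -0.2307  0.0835]
```

Call:
{"fn": "jog_arm", "kwargs": {
  "motion": [0,0,0,-0.5,0,0,0,0,0,0,0,0,0,0,-0.08,0,0,0,0,-0.12,0,0,0,0,-0.12,0,0,0,0,-0.12,0,0,0,0,0],
  "squeeze": 40
}}

```text
clock: 10.65
tool_pos: [0.5798, -0.2296, 0.0834]
tcp_rot: [0.671, 0.223, 0.671, -0.223]
ft_force: [-3.8, 6.5, 12.1]
gripper_width: 0.0097
```

```bash
python3 -c "
from h import *
s=arm.state();print(s['joints'].round(2),s['ft_force'].round(1),s['ft_torque'].round(2),s['tool_pos'].round(4),axes()[:2,1])"
```

```text
[ 0.05  0.6   0.38  1.74 -0.28  0.86  1.48] [-3.8  6.5 12.1] [1.7  1.05 0.03] [ 0.5798 -0.2296  0.0834] [0.59852573 0.80110253]
```

Call:
{"fn": "jog_arm", "kwargs": {
  "motion": [0,-0.4,0.8,0.3,-0.1,0,0,0,0,-0.12,0,0,0,0,-0.12,0,0,0,0,-0.12,0,0,0,0,-0.1,0,0,0,0,-0.1,0,0,0,0,-0.08,0,0,0,0,0]
}}

```text
clock: 11.65
tool_pos: [0.5813, -0.2282, 0.0836]
tcp_rot: [0.546, 0.451, 0.544, -0.449]
ft_force: [9.5, 6.9, -0.2]
gripper_width: 0.01
```

```bash
python3 -c "
from h import *
s=arm.state();print(s['joints'].round(2),s['ft_force'].round(1),s['ft_torque'].round(2),s['tool_pos'].round(4),78.5-np.degrees(np.arctan2(*axes()[:2,1][::-1])))"
```

```text
[-0.08  0.64  0.55  1.74 -0.42  0.88  0.85] [ 9.5  6.9 -0.2] [ 1.68 -2.48  0.13] [ 0.5813 -0.2282  0.0836] 67.55903228007087
```

Call:
{"fn": "jog_arm", "kwargs": {
  "motion": [0,0.5,0.5,0,-0.05,0,0,0,0,-0.04,0,0,0,0,0,0,0,0,0,0]
}}

```text
clock: 12.15
tool_pos: [0.5817, -0.2281, 0.0836]
tcp_rot: [0.526, 0.475, 0.524, -0.473]
ft_force: [9.7, 4.3, -1.9]
gripper_width: 0.0096
```

```bash
python3 -c "
from h import *
s=arm.state();print(s['ft_force'].round(1),s['ft_torque'].round(2),s['tool_pos'].round(4),78.5-np.degrees(np.arctan2(*axes()[:2,1][::-1])))"
```

```text
[ 9.7  4.3 -1.9] [ 1.17 -2.44  0.17] [ 0.5817 -0.2281  0.0836] 72.64883620846967
```

Call:
{"fn": "jog_arm", "kwargs": {
  "motion": [0,0.8,0.4,0,0,30,0,0,0,0,30,0,0,0,0,30,0,0,0,0,30,0,0,10,0,30,0,0,25,0,30,0,0,40,0,30,0,0,20,0]
}}

```text
clock: 13.15
tool_pos: [0.5804, -0.2294, 0.1805]
tcp_rot: [0.525, 0.475, 0.524, -0.474]
ft_force: [0.3, -0.6, -0.1]
gripper_width: 0.0299
```

Call:
{"fn": "jog_arm", "kwargs": {
  "motion": [0,0,20,0,0.17,0,0,30,0,0.17,0,0,30,0,0.17,0,0,20,0,0.17,0,0,0,0,0.17,0,0,0,0,0.17,0,0,0,0,0.17,0,0,0,0,0.08],
  "squeeze": 20
}}

```text
clock: 14.15
tool_pos: [0.5797, -0.1291, 0.178]
tcp_rot: [0.704, 0.069, 0.704, -0.069]
ft_force: [-1.0, -0.2, 0.6]
gripper_width: 0.0006
```

Run:
```python
from h import *
st=arm.state(); A=axes(); print(st["clock"],st["tool_pos"].round(4),A[:2,1].round(3),st["gripper_width"])
p=arm.snapshot("wrist"); c=cam(p,st); save(p,"w5"); cc=[.6016,-.119]
print("exp can px",px(c,[*cc,.078]))
for t in("board_can","key"): print(t,[(np.round(d["at"],4).tolist(),round(d["confidence"],2)) for d in arm.find_in(p,t)])
```

```text
14.15 [ 0.5797 -0.1291  0.178 ] [0.196 0.981] 0.0006430087238540034
exp can px [331.96457892 270.34757113]
board_can [([0.5948, -0.1093, 0.0771], 0.92), ([0.3853, -0.2486, 0.0032], 0.9), ([0.4126, -0.0779, 0.0031], 0.81), ([0.5818, -0.1037, 0.0745], 0.48)]
key [([0.5796, -0.2309, 0.0911], 0.8)]
```

View pics/w5.png

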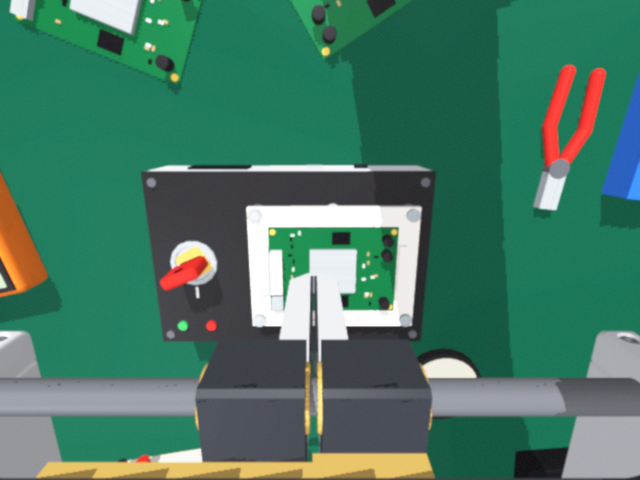

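The key is turned about 60° towards the ON mark, with the red bow running from (200,263) to (165,283). The can's centre is at about (332,272), which is world (0.602,−0.119). I'll move over it and check.

Call:
{"fn": "jog_arm", "kwargs": {
  "motion": [0,11,5,-15,0,0,11,5,-25,0,0,0,0,-15,0,0,0,0,0,0,0,0,0,0,0]
}}

```text
clock: 14.92
tool_pos: [0.602, -0.1193, 0.1236]
tcp_rot: [0.704, 0.071, 0.703, -0.071]
ft_force: [1.1, -0.0, -1.2]
gripper_width: 0.0004
```

Run:
```python
from h import *
st=arm.state(); print(st["clock"],st["tool_pos"].round(4),st["ft_force"].round(1))
p=arm.snapshot("wrist"); c=cam(p,st); save(p,"w6")
print("can px",px(c,[.602,-.119,.078]))
for p2 in (p,arm.snapshot("top")):
  c2=c if p2 is p else cam(p2)
  for t in("board_can","board"): print(t,[(np.round(d["at"],4).tolist(),round(d["confidence"],2)) for d in arm.find_in(p2,t)][:2])
  hsv=cv2.cvtColor(p2["img"],cv2.COLOR_RGB2HSV)
  m=(((hsv[...,0]<8)|(hsv[...,0]>172))&(hsv[...,1]>150)&(hsv[...,2]>80)).astype(np.uint8)
  n,l,s,ce=cv2.connectedComponentsWithStats(m)
  for i in range(1,n):
    g=ground(c2,ce[i],.093)
    if s[i,4]>20 and np.hypot(*(g[:2]-[.58,-.232]))<.03:
        ys,xs=np.where(l==i); P=np.array([ground(c2,(x,y),.093)[:2] for x,y in zip(xs,ys)],np.float32); print("key",s[i],cv2.minAreaRect(P))
```

```text
14.925 [ 0.602  -0.1193  0.1236] [ 1.1 -0.  -1.2]
can px [314.23320892 273.13318399]
board_can [([0.5969, -0.1162, 0.0769], 0.87), ([0.4181, -0.2313, 0.0034], 0.87)]
board [([0.5963, -0.1141, 0.0789], 0.85), ([0.4367, -0.0899, 0.0009], 0.77)]
key [  94  256   66   43 1307] ((0.5774344801902771, -0.22285208106040955), (0.012398922815918922, 0.042992524802684784), 13.32946491241455)
board_can [([0.3566, -0.2533, 0.0032], 0.66)]
board [([0.3536, -0.2557, 0.0033], 0.74)]
key [404 225   9   8  37] ((0.5816413164138794, -0.23541629314422607), (0.010513865388929844, 0.021363873034715652), 18.206022262573242)
```

Call:
{"fn": "jog_arm", "kwargs": {
  "motion": [0,0,0,-12,0,0,0,0,-10,0,0,0,0,0,0]
}}

```text
clock: 15.6
tool_pos: [0.6012, -0.1189, 0.0998]
tcp_rot: [0.703, 0.071, 0.704, -0.071]
ft_force: [-0.3, -0.2, 0.4]
gripper_width: 0.0008
```

Call:
{"fn": "jog_arm", "kwargs": {
  "motion": [0,0,0,-2,0,0,0,0,-2,0,0,0,0,-2,0,0,0,0,0,0]
}}

```text
clock: 16.1
tool_pos: [0.6021, -0.119, 0.0952]
tcp_rot: [0.704, 0.071, 0.703, -0.071]
ft_force: [-0.5, -0.9, 3.5]
gripper_width: 0.0005
```

Call:
{"fn": "jog_arm", "kwargs": {
  "motion": [0,0,0,-2,0,0,0,0,-2,0,0,0,0,-1,0,0,0,0,0,0,0,0,0,0,0]
}}

```text
clock: 16.73
tool_pos: [0.6021, -0.119, 0.0904]
tcp_rot: [0.704, 0.071, 0.703, -0.071]
ft_force: [-2.9, 0.6, 8.5]
gripper_width: 0.0002
```

Call:
{"fn": "jog_arm", "kwargs": {
  "motion": [0,0,0,-1,0,0,0,0,-1,0,0,0,0,0,0,0,0,0,0,0]
}}

```text
clock: 17.23
tool_pos: [0.6021, -0.119, 0.089]
tcp_rot: [0.704, 0.071, 0.703, -0.071]
ft_force: [-6.3, 1.3, 17.9]
gripper_width: 0.0007
```

Call:
{"fn": "jog_arm", "kwargs": {
  "motion": [0,0,0,0,0,0,0,0,0,0,0,0,0,0,0,0,0,0,0,0]
}}

```text
clock: 17.73
tool_pos: [0.6022, -0.1191, 0.089]
tcp_rot: [0.704, 0.071, 0.703, -0.071]
ft_force: [-5.8, 2.1, 18.5]
gripper_width: 0.0003
```

Run:
```python
from h import *
p=arm.snapshot("wrist"); cv2.imwrite("pics/w7.png",p["img"][120:400,100:480,::-1])
s=arm.state(); print(s["tool_pos"],s["ft_force"],s["clock"])
```

```text
[ 0.60214505 -0.11901978  0.08898398] [-4.74641649  1.97764016 18.99221862] 17.775
```

View pics/w7.png

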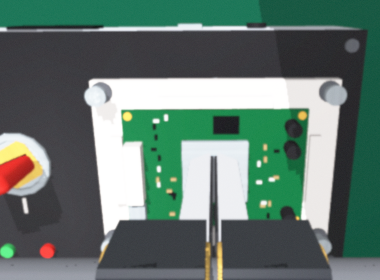

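The closed fingers are pressing near the middle of the shield can at (214,160), the board is flat, and the key is in the turned plug at the left.

```bash
python3 -c "
from h import *
print(arm.finish_job()); s=arm.state(); print(s['tool_pos'],s['ft_force'],s['clock'])"
```

```text
the job is handed in; nothing more can be done
None
the job is handed in; nothing more can be done
```

The job is handed in at about 17.8 s of the 48 s limit. The hand-in gives no verdict, and the state could not be read afterwards.

- **Key in the switch:** I took the red key from the bit block and pushed it home in the key switch. The tool stopped at z = 83.5 mm, against about 83.6 mm expected for the collar on the plug.
- **Turned to ON:** I turned the tool 1.27 rad clockwise from OFF, until the turning moment rose from 0.13 to 0.17 N m, then let go and lifted off. Afterwards the camera showed the key 60–65° round from OFF, at the green mark, still upright. The switch angle cannot be read directly, so ON rests on these signs.
- **Pressing the board:** The closed fingers pressed on the shield can, within about 2 mm of its centre by my measurements. The tool went down about 8 mm after touching and stopped at z = 89.0 mm, as expected on the hard stops. The push held steady at 18–19 N, with about 5 N sideways.
- **Checks that disagreed:** The network's shield-can position was 4–6 mm off mine, which I put down to the fingers covering part of the can. The top and wrist cameras put the key in the block about 4 mm apart, and I went with the wrist camera. I saw no bystander move in the views taken on the way, but I did not check all of them at the end.

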